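Open the wide parts pot

TASK

Take the lid off the wider of the two lidded steel parts pots, so that the sprockets soaking in it can be reached: lift it straight up by its black knob and set it down gently, knob up, wholly on the square wooden board. Leave both pots standing where they are and the narrower pot shut.

Things in the scene. Friction and masses are not known exactly. Their poses are not given: they have to be found in the camera images.
- wide_knob (a point): Centre of the black knob (upright cylinder 24 mm across, 26 mm high, z up) on the wider pot's loose steel lid, about 0.16 kg. Lid: disc 110 mm across, 4 mm thick, with a plug 88 mm across and 6 mm deep below it, 5 mm of play in the pot's mouth. From this point it is 13 mm up to the knob's top, 25 mm down to the disc's upper face, 35 mm down to the plug's underside, on which a set-down lid stands.
- wide_pot: The wider round steel pot, 104 mm across and 75 mm high, open mouth 98 mm across, wall 3 mm; loose on the bench, about 1.2 kg. Origin at the centre of its underside, z up. With the lid on, the knob's centre is 104 mm above this origin.
- narrow_knob (a point): Centre of the knob of the narrower pot's lid, which is to stay shut. That pot is 72 mm across and 65 mm high, its lid 78 mm across, of the same steel and with the same black knob; this point is 94 mm above the bench.
- board: Square wooden board, 170 x 170 mm and 12 mm thick, fixed to the bench. Origin at the centre of its underside; z up, x and y along its sides. Its top is 12 mm above the bench; a lid standing on it has its knob's centre 47 mm above the bench.
Mind the look-alikes: they are no part of the job. What is shaped like the part that bears wide_knob but blue is not meant.

How it is judged:
By the outcome, as a careful person would: the job done as asked, in the order asked, and still so for the second after the job is handed in, with the robot touching nothing.
It also fails if it takes over 48 s, if anything falls off the work surface, if the arm or the gripper's body presses on something with over 40 N, if the wrist force passes 120 N, or if a joint passes its speed limit or range.

ROBOT

A 6-joint arm with a two-finger parallel gripper is mounted at the origin on the work surface. World frame = base frame: x ahead of the robot, y to its left, z up, the work surface at z = 0. Lengths are in m, angles in degrees, forces in N, time in s.
With the tool pointing down it reaches from about 0.325 to 0.85 m from the base axis. Payload 15.5 kg.
Tool frame: the origin (TCP) lies at the very end of the fingers, on their centre line; the grasp point (between the pads) lies arm.grip_depth behind it (arm.grip_depth is the distance from the TCP to the grasp point, in m); z points along the fingers, y is the direction in which the jaws open and shut (so a half turn about z gives the same grasp; the last joint's range is limited). The gripper opens to 91 mm and grips with 3 to 60 N. Pads are 32 mm wide; open, the fingers measure 118 mm over their backs; the gripper's body (76 mm by 178 mm) begins 60 mm behind the grasp point.
Start: joints at [-71.763, 28.281, 77.091, -0, 74.628, -5.472], TCP at [0.251, -0.572, 0.214] pointing down, gripper open.
Joint ranges: [-166.48, 166.48], [-47.26, 123.95], [12.59, 153.08], [-70.14, 250.14], [6.76, 159.57], [-176.63, 176.63]. Speed limits (degrees/s): [108.29, 108.29, 147.25, 172.46, 172.46, 172.46].

INTERFACE

Orientations are given as a 3x3 rotation matrix whose columns are the frame's x, y, z axes.
In Python, from rig import arm gives the robot as it stands. Calls block until the motion is done:
- arm.move_to(position, orientation): joint-space move of the TCP to a pose.
- arm.move_l(position, orientation=None, feed=0.15): straight line of the TCP; orientation=None keeps the orientation; feed is the mean speed in m/s.
- arm.move_joints(angles): joint-space move.
- arm.grip(opening): finger opening in m; the grip force is fixed at half the most; returns when the fingers have stopped.
- arm.sleep(seconds).
- arm.solve_ik(position, orientation): joint angles nearest the present ones, or None.
- arm.snapshot(name): name is "scene" or "top"; returns the picture (420x560x3 uint8, red, green, blue); there is no depth.
- arm.get_calibration(name): a dict with "intrinsics" (3x3 intrinsics, pixels), "cam_to_world" (4x4, takes a point from camera to world coordinates). Camera axes: x right, y down, z forward; pixel columns grow to the right and rows downward; lengths in m; the calibration is good to about 2 mm. A picture is of the moment at which its call begins. get_calibration takes no time and is no camera call.
A pose or a line that the arm cannot do raises arm.Unreachable and nothing moves.
- arm.sign_off(): hands the job in, once; it reports no verdict.
Readings, each from a call of its own:
- arm.current_t(): time.
- arm.current_joint_positions(): joint angles.
- arm.current_dq(): joint speeds.
- arm.current_tau(): joint torques, N m.
- arm.current_ee_pos(): TCP position.
- arm.current_tool_rot(): TCP orientation.
- arm.current_force(): force on the tool from outside, world axes, zero at the start.
- arm.current_torque(): the same for the moment, N m.
- arm.current_width(): finger opening in m.
Only numpy, scipy, OpenCV 4.12 (cv2) and the standard library are available. Lean on these libraries where they do the work, as an engineer would, in place of code of your own. Each camera call takes 0.05 s, during which the arm holds its last target.

## Working session

There is one attempt and no reset: what is moved stays moved. The work goes in short steps, each a Python script; the robot and the scene stay as the last script left them, time stands still between calls to the robot, and variables do not carry over. Pictures are saved under pics/ and viewed, and the job is handed in when it is done.

```bash
mkdir -p pics
python3 - <<'E'
from rig import arm
import cv2,numpy as np
for n in("scene","top"):
    im=arm.snapshot(n); cv2.imwrite(f"pics/{n}0.png",im[:,:,::-1]); c=arm.get_calibration(n); print(n,np.round(c["intrinsics"],2).tolist(),np.round(c["cam_to_world"],4).tolist())
print(arm.grip_depth,arm.current_t(),arm.current_width(),arm.current_tool_rot())
E
```

```text
scene [[397.29, 0.0, 278.01], [0.0, 397.29, 208.75], [0.0, 0.0, 1.0]] [[0.6981, 0.6131, -0.3699, 0.8894], [0.7159, -0.608, 0.3434, -0.4057], [-0.0144, -0.5045, -0.8633, 0.9419], [0.0, 0.0, 0.0, 1.0]]
top [[430.06, 0.0, 281.29], [0.0, 430.06, 212.95], [0.0, 0.0, 1.0]] [[-0.0294, -0.9989, 0.0373, 0.4801], [-0.9988, 0.0308, 0.0369, -0.0804], [-0.0381, -0.0362, -0.9986, 1.0073], [0.0, 0.0, 0.0, 1.0]]
0.0188 0.1 0.09126967804381043 [[ 9.15611085e-01  4.02064936e-01 -3.57764487e-04]
 [ 4.02065083e-01 -9.15610484e-01  1.05386983e-03]
 [ 9.61511894e-05 -1.10877950e-03 -9.99999381e-01]]
```

View pics/scene0.png

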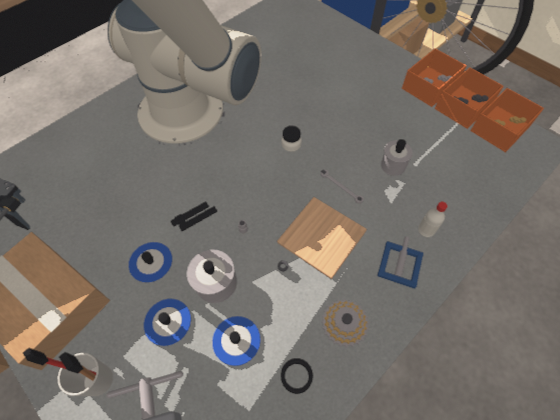

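View pics/top0.png

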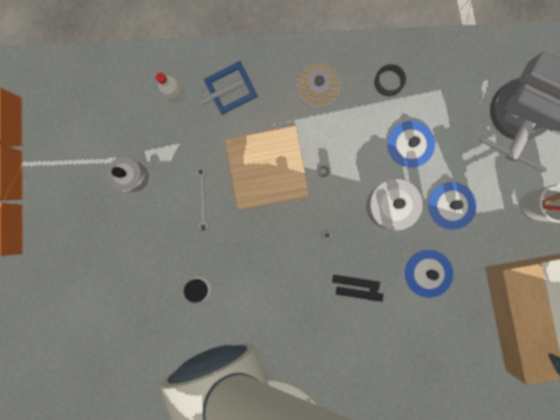

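The top view has five lid-and-knob candidates:
- (397,204): plain steel pot, scene (211,272). It is larger than the other pot.
- (125,173): small steel pot, scene (397,155).
- (411,143), (452,205) and (429,273): blue-rimmed discs lying low.

The wide steel pot at (397,204) fits the description. I'll confirm it in an enlarged crop and measure.

Run:
```python
import cv2,numpy as np
t=cv2.imread("pics/top0.png");s=cv2.imread("pics/scene0.png")
a=cv2.resize(t[150:260,345:485],None,fx=5,fy=5,interpolation=cv2.INTER_CUBIC)
b=cv2.resize(s[235:315,165:265],None,fx=6,fy=6,interpolation=cv2.INTER_CUBIC)
cv2.imwrite("pics/ct.png",a);cv2.imwrite("pics/cs.png",b)
cv2.imwrite("pics/cb.png",cv2.resize(t[110:225,210:350],None,fx=5,fy=5,interpolation=cv2.INTER_CUBIC))
```

```text
(no output)
```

View pics/ct.png

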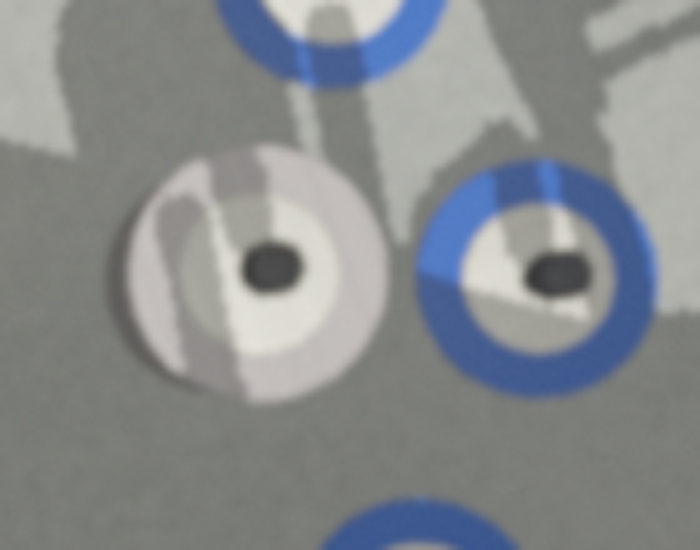

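View pics/cs.png

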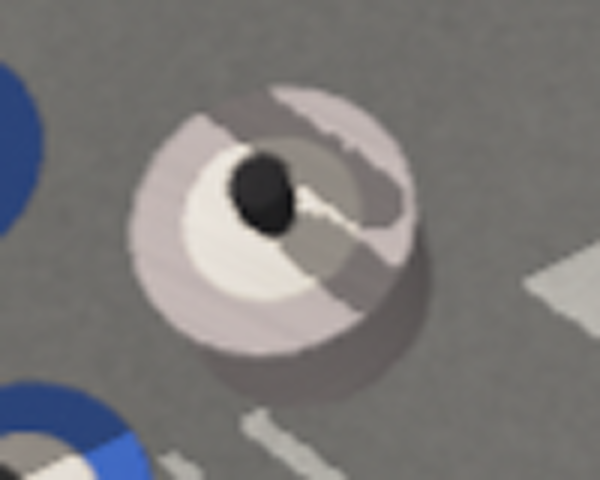

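View pics/cb.png

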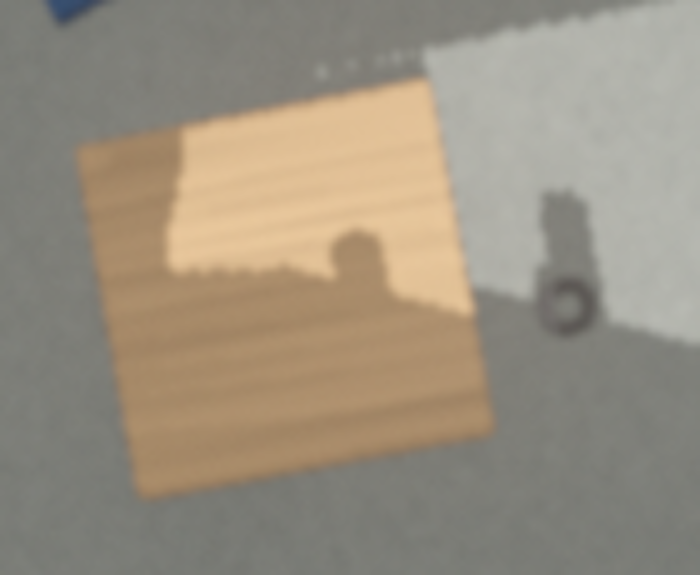

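```bash
cat > h.py <<'E'
import numpy as np
from rig import arm
def ray(n,u,v):
    c=arm.get_calibration(n);T=np.array(c["cam_to_world"]);d=np.linalg.solve(np.array(c["intrinsics"]),[u,v,1]);return T[:3,3],T[:3,:3]@d
def onz(n,u,v,z):
    o,d=ray(n,u,v);return (o+d*(z-o[2])/d[2])
def proj(n,p):
    c=arm.get_calibration(n);T=np.array(c["cam_to_world"]);q=np.array(c["intrinsics"])@(T[:3,:3].T@(np.array(p)-T[:3,3]));return q[:2]/q[2]
def tri(a,b):
    A=np.zeros((3,3));y=np.zeros(3)
    for o,d in(a,b):
        d=d/np.linalg.norm(d);P=np.eye(3)-np.outer(d,d);A+=P;y+=P@o
    return np.linalg.solve(A,y)
def Rz(deg):
    a=np.radians(deg);y=np.array([np.cos(a),np.sin(a),0]);z=np.array([0,0,-1.]);return np.column_stack([np.cross(y,z),y,z])
E
python3 - <<'E'
from h import *
cr=lambda x0,y0,f,x,y:(x0+(x+.5)/f-.5,y0+(y+.5)/f-.5)
kt=cr(345,150,5,272,268);ks=cr(165,235,6,264,194)
print("tri knob",tri(ray("top",*kt),ray("scene",*ks)))
print("knob top z.104",onz("top",*kt,.104),"scene",onz("scene",*ks,.104))
print("lid top z.077",onz("top",*cr(345,150,5,257.5,273.5),.077), "scene",onz("scene",*cr(165,235,6,271,220),.077))
e=[onz("top",*cr(345,150,5,*p),.077)for p in((125,273),(390,273),(257,143),(257,404))];print("lid dia",np.linalg.norm(e[0]-e[1]),np.linalg.norm(e[2]-e[3]))
C=[onz("top",*cr(210,110,5,*p),.012) for p in((78,147),(428,78),(493,432),(140,498))]
print("board",np.mean(C,0),[round(float(np.linalg.norm(C[i]-C[i-1])),4) for i in range(4)],C)
print("board scene",np.mean([onz("scene",u,v,.012) for u,v in((311,199),(365,233),(334,277),(279,238))],0))
print("narrow",tri(ray("top",119,172),ray("scene",401,147)))
E
```

```text
tri knob [ 0.52777181 -0.2912848   0.10426048]
knob top z.104 [ 0.52667018 -0.29286995  0.104     ] scene [ 0.52891184 -0.28983114  0.104     ]
lid top z.077 [ 0.52589369 -0.29296729  0.077     ] scene [ 0.5275268  -0.29096795  0.077     ]
lid dia 0.11267283749145708 0.11217861526245189
board [ 0.62491903 -0.01210078  0.012     ] [0.1674, 0.1669, 0.1682, 0.1669] [array([0.69476277, 0.08282141, 0.012     ]), array([ 0.72102196, -0.08204373,  0.012     ]), array([ 0.55468192, -0.10705352,  0.012     ]), array([0.52920946, 0.05787272, 0.012     ])]
board scene [ 0.62968373 -0.0112518   0.012     ]
narrow [0.61714733 0.30899491 0.08327017]
```

Knob triangulates to z=0.104 as expected. The lid measures 112 mm across (nominal 110), and the board sides 167–168 mm (nominal 170). The two views agree to within 5 mm, so I'll approach, grip and lift.

Run:
```python
from h import *
import cv2
R=Rz(-66.3);k=np.array([.5275,-.2917,.104]);g=arm.grip_depth
p=k+[0,0,.002-g]
arm.move_to(p+[0,0,.09],R)
print(arm.current_t(),arm.current_joint_positions(),arm.current_force())
arm.move_l(p,R,feed=.07)
print(arm.current_t(),arm.current_ee_pos(),arm.current_force())
cv2.imwrite("pics/s1.png",arm.snapshot("scene")[:,:,::-1]);cv2.imwrite("pics/t1.png",arm.snapshot("top")[:,:,::-1])
s=cv2.imread("pics/s1.png")[190:310,130:290];t=cv2.imread("pics/t1.png")[140:260,320:480]
cv2.imwrite("pics/c1.png",cv2.resize(np.hstack([s,t]),None,fx=2.5,fy=2.5,interpolation=cv2.INTER_CUBIC))
```

```text
1.5667 [-3.47093955e+01  2.85827618e+01  8.29341534e+01 -1.41032778e-02
  6.84643075e+01  3.16508664e+01] [-0.72485559 -0.33572573  0.16420696]
3.0 [ 0.52771596 -0.29187246  0.08763782] [-0.19762656  0.07887154 -0.22839953]
```

View pics/c1.png

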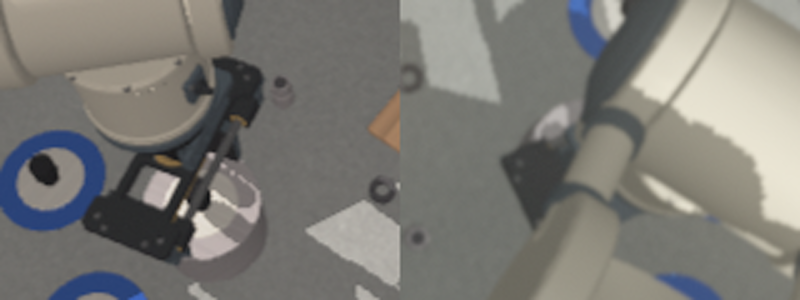

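The fingers straddle the knob, seen at crop (205,200), with no contact force. Next I'll grip and lift straight up.

Run:
```python
from h import *
import cv2
p=arm.current_ee_pos();f0=arm.current_force()
arm.grip(0.0);print(arm.current_width(),arm.current_force()-f0,arm.current_t())
arm.move_l(p+[0,0,.01],None,feed=.03);arm.move_l(p+[0,0,.11],None,feed=.08)
arm.sleep(.3)
print(arm.current_width(),arm.current_force()-f0,arm.current_torque(),arm.current_t(),arm.current_ee_pos())
cv2.imwrite("pics/s2.png",arm.snapshot("scene")[:,:,::-1])
cv2.imwrite("pics/c2.png",cv2.resize(cv2.imread("pics/s2.png")[130:320,100:340],None,fx=3,fy=3))
```

```text
0.023447863728095684 [ 0.86963169  0.37859999 -0.43060038] 4.1417
0.02339989075958874 [-0.2189209   1.24952608 -1.56116178] [-0.02716301  0.02593983  0.01662016] 6.3417 [ 0.5276334  -0.29180796  0.1974126 ]
```

View pics/c2.png

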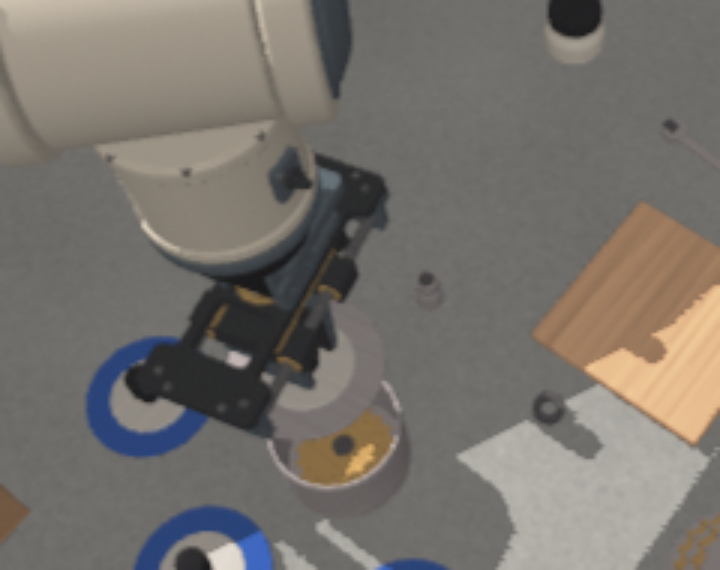

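The lid is held (1.56 N, or 0.16 kg) and the pot is open with its sprockets visible. Carrying it to the board.

Run:
```python
from h import *
import cv2
R=arm.current_tool_rot();p=arm.current_ee_pos();b=np.array([.6265,-.012])
arm.move_l([*b,p[2]],None,feed=.15)
arm.move_l([*b,.045],None,feed=.1);arm.sleep(.3)
f0=arm.current_force();z=.036
arm.move_l([*b,z],None,feed=.04);arm.sleep(.15);
while z>.027:
    z-=.001;arm.move_l([*b,z],None,feed=.02);arm.sleep(.1)
    d=arm.current_force()-f0
    print(round(z,4),arm.current_ee_pos()[2],d[2])
    if d[2]>1.0: break
print(arm.current_t(),arm.current_ee_pos(),arm.current_width())
cv2.imwrite("pics/s3.png",arm.snapshot("scene")[:,:,::-1])
cv2.imwrite("pics/c3.png",cv2.resize(cv2.imread("pics/s3.png")[150:310,180:400],None,fx=3.4,fy=3.4))
```

```text
0.035 0.035030333929072635 0.1459154614699436
0.034 0.03398118562233056 -0.08459584769505923
0.033 0.0329762013917337 -0.0611778864423409
0.032 0.031969433819220884 0.19893071480296975
0.031 0.03099076666532935 0.1532799177739601
0.03 0.030181901078514074 5.486954078132602
13.1167 [ 0.62666117 -0.01201991  0.0301819 ] 0.02337904209335856
```

View pics/c3.png

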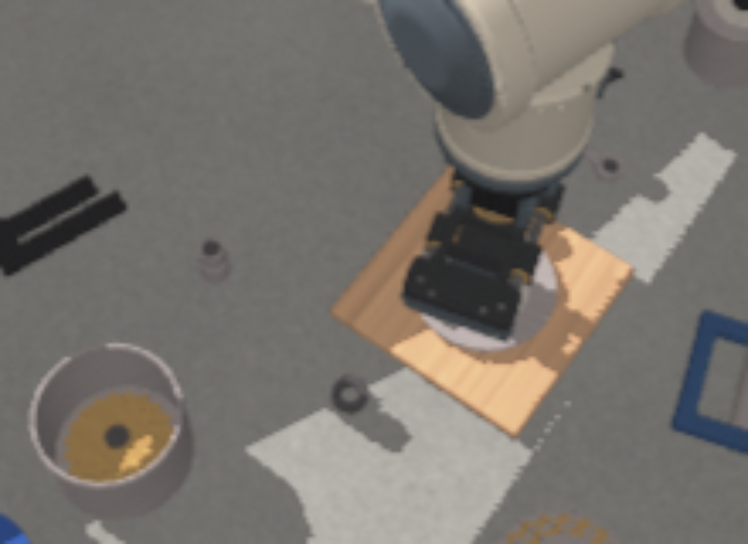

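Contact came at the expected height (TCP 0.030), and the lid sits centrally on the board. Releasing, retreating and checking.

Run:
```python
from h import *
import cv2
arm.grip(.08);p=arm.current_ee_pos()
arm.move_l(p+[0,0,.12],None,feed=.1)
q=arm.current_joint_positions();q[0]-=60;arm.move_joints(q);arm.sleep(.3)
print(arm.current_t(),arm.current_width(),arm.current_force())
s=arm.snapshot("scene")[:,:,::-1];t=arm.snapshot("top")[:,:,::-1]
cv2.imwrite("pics/s4.png",s);cv2.imwrite("pics/t4.png",t)
cv2.imwrite("pics/c4.png",cv2.resize(np.vstack([s[130:320,130:430],t[100:270,170:470]]),None,fx=1.65,fy=1.65))
print("expect knob", proj("top",[.6265,-.012,.047]),proj("scene",[.6265,-.012,.047]))
```

```text
18.025 0.08049585463016848 [-0.52481809  0.14081091 -0.66377126]
expect knob [265.24376989 164.3285024 ] [321.96294662 228.88031586]
```

View pics/c4.png

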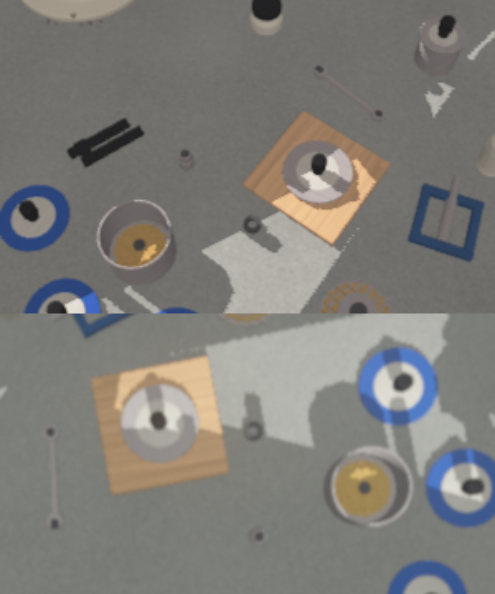

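View pics/t4.png

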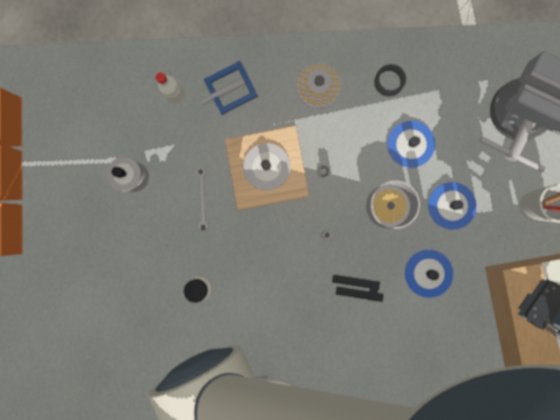

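The lid stands knob up on the board, with its knob at top (266,165) against a predicted (265,164). The wide pot is open at (395,205), where it was, and the narrow pot at (125,173) is still shut. The arm is clear, with force near zero.

Run:
```python
from rig import arm
print(arm.current_dq().max() if hasattr(arm.current_dq(),'max') else arm.current_dq(),arm.current_t());arm.sign_off()
```

```text
0.14224153171978116 18.125
the job is handed in; nothing more can be done
```

I took the steel lid off the wider pot by its knob, lifted it straight up and set it down on the board knob up. The job was handed in at about 18 s of the 48 s allowed.

**Set-down:** It touched down at the expected height with about 5.5 N. The last pictures show the lid well inside the board's edges, its knob within about 1 px of where I predicted.

**Pots:** In the pictures the wide pot stands open where it was, with the sprockets in view. The narrow pot is still shut and does not appear to have moved.

**Disagreements:** No check failed. The two cameras disagreed by up to 4 mm on the knob position and 5 mm on the board centre; I used values between them. At hand-in the gripper was parked near the wooden box, and I judged it clear from a force reading below 1 N, not from a close-up.

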